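Hand out the stacked paint tins to the painting places

ROBOT

A 7-joint arm with a two-finger parallel gripper is mounted at the origin on the work surface. World frame = base frame: x ahead of the robot, y to its left, z up, the work surface at z = 0. Lengths are in m, angles in rad, forces in N, time in s.
With the tool pointing down it reaches from about 0.35 to 0.9 m from the base axis. Payload 8.1 kg.
Tool frame: the origin (TCP) lies at the very end of the fingers, on their centre line; the grasp point (between the pads) lies 19 mm behind it; z points along the fingers, y is the line along which they close (so a half turn about z gives the same grasp; the last joint's range is limited). The gripper opens to 92 mm and grips with 3 to 60 N. Pads are 19 mm wide; open, the fingers measure 130 mm over their backs; the gripper's body (75 mm by 190 mm) begins 47 mm behind the grasp point.
Start: joints at [-1.244, 0.434, 0.025, 1.573, -0.012, 1.134, -0.075], TCP at [0.26, 0.568, 0.227] pointing down, gripper open.
Joint ranges: [-2.62, 2.62], [-0.44, 2.09], [-1.27, 1.32], [0.08, 2.57], [-1.32, 4.46], [0.12, 2], [-2.74, 2.74]. Speed limits (rad/s): [2.22, 2.22, 3.01, 3.01, 3.14, 3.14, 3.14].

INTERFACE

Orientations are given as a rotation vector (axis times angle).
In Python, from cell import arm gives the robot as it stands.
- The arm moves only by the tool jog_arm, never from a script. Its argument "rows" is a list of rows, each a list of 3 entries, a list of its own where there are three numbers: the shift along the world's x, y, z in cm, then the turn, a rotation vector about the world's x, y, z in degrees, then the opening, from 0 (shut) to 1 (fully open). A call has 1 to 8 rows; each row is the pose to reach, as a shift and turn from the pose commanded when the call began; what a row does not reach only later rows make up. A row lasts 1/8 s, in which the tool goes at most 62.5 mm and 10.7 degrees, less where a joint would pass 70% of its speed; a pose out of reach is approached as far as the arm can. A call with a gripper value outside its range is refused whole. The fingers move at their own pace and stop on an object; "newtons" is the grip in N (left out, the last holds). Time passes only in rows, so rows that repeat a pose let the fingers close. It gives the time, the measured TCP pose, the force, the opening and the grip force at its end, in the units of the state.
- arm.observe(): the state, without advancing time (a new reading comes with each control period).
- arm.get_image(name): name is "scene" or "top" or "wrist"; returns a dict with "img" (400x640x3 uint8, red, green, blue), "depth" (400x640 float32, m along the optical axis (not along the pixel's ray), 0 where there is no reading), "fx", "fy", "cx", "cy" (pixels), "rvec" (rotation vector, rad) and "tvec" (3), from world to camera coordinates, as OpenCV has them; the wrist camera has in their place "mount" (4x4, takes a point from camera to tool coordinates, whose origin is the TCP and whose axes are the flange's). Camera axes: x right, y down, z forward; pixel columns grow to the right and rows downward; lengths in m; the calibration is good to about 2 mm. A picture is of the moment at which its call begins: read the wrist's pose just before it.
- arm.sign_off(): hands the job in; it is judged then, once.
The state is a dict: "clock": time; "joints": joint angles; "dq": joint speeds; "joint_efforts": joint torques, N m; "position": TCP position; "ee_rot": TCP orientation; "force": force on the tool from outside, world axes, zero at the start; "ft_torque": the same for the moment, N m; "width": opening from 0.0 (shut) to 1.0 (fully open); "gripper_force": force on a finger pad.
Only numpy, scipy, OpenCV 4.12 (cv2) and the standard library are available. Lean on these libraries where they do the work, as an engineer would, in place of code of your own. Each camera call takes 0.05 s, during which the arm holds its last target. There are 200 camera calls.

TASK

Take the stack of paint tins apart from the top and hand the paints out: stand each tin flat in the drip dish beside the toy car of its own colour. Keep every tin upright all the way, set it down gently rather than dropping it, and leave the wood offcut and the brush jar where they are.

Things in the scene. Friction and masses are not known exactly. Their poses are not given: they have to be found in the camera images.
- tin_red: Small closed paint tin, bare metal with a red label band and a red lid: upright cylinder, 58 mm in diameter and 58 mm high, 140 to 260 g, loose; at the start in the bottom layer of the stack, red beside blue (axes 62 mm apart, 4 mm gap), the green one bridging both. Origin: centre of its underside; z runs up its axis. x and y mean nothing.
- tin_blue: Small closed paint tin, bare metal with a blue label band and a blue lid: upright cylinder, 58 mm in diameter and 58 mm high, 140 to 260 g, loose; at the start in the bottom layer of the stack, red beside blue (axes 62 mm apart, 4 mm gap), the green one bridging both. Origin: centre of its underside; z runs up its axis. x and y mean nothing.
- tin_green: Small closed paint tin, bare metal with a green label band and a green lid: upright cylinder, 58 mm in diameter and 58 mm high, 140 to 260 g, loose; at the start the middle layer of the stack, bridging the red and the blue tin, with the yellow one on it. Origin: centre of its underside; z runs up its axis. x and y mean nothing.
- tin_yellow: Small closed paint tin, bare metal with a yellow label band and a yellow lid: upright cylinder, 58 mm in diameter and 58 mm high, 140 to 260 g, loose; at the start on top of the stack, on the green tin, set 16 to 22 mm off its middle. Origin: centre of its underside; z runs up its axis. x and y mean nothing.
- place_red: Fixed white board 235 x 100 x 5 mm with a grey drip dish and a red wooden toy car. Origin: on the table under the dish's centre; x runs along the board from dish to car. Dish: floor 7 mm above the table, 80 mm across; rim 91 mm across outside, 13 mm above the table. Car: 75 to 181 mm along x, 58 mm wide, 48 mm high. Two places lie left and two right of the stack, shuffled anew each time.
- place_blue: Fixed white board 235 x 100 x 5 mm with a grey drip dish and a blue wooden toy car. Origin: on the table under the dish's centre; x runs along the board from dish to car. Dish: floor 7 mm above the table, 80 mm across; rim 91 mm across outside, 13 mm above the table. Car: 75 to 181 mm along x, 58 mm wide, 48 mm high. Two places lie left and two right of the stack, shuffled anew each time.
- place_green: Fixed white board 235 x 100 x 5 mm with a grey drip dish and a green wooden toy car. Origin: on the table under the dish's centre; x runs along the board from dish to car. Dish: floor 7 mm above the table, 80 mm across; rim 91 mm across outside, 13 mm above the table. Car: 75 to 181 mm along x, 58 mm wide, 48 mm high. Two places lie left and two right of the stack, shuffled anew each time.
- place_yellow: Fixed white board 235 x 100 x 5 mm with a grey drip dish and a yellow wooden toy car. Origin: on the table under the dish's centre; x runs along the board from dish to car. Dish: floor 7 mm above the table, 80 mm across; rim 91 mm across outside, 13 mm above the table. Car: 75 to 181 mm along x, 58 mm wide, 48 mm high. Two places lie left and two right of the stack, shuffled anew each time.
- wood_offcut: Bystander: loose half-round timber offcut, 110 mm long (along x), 68 mm wide, 34 mm high, flat side down on the table. Origin: centre of its underside.
- brush_jar: Bystander: loose closed glass jar, 69 mm diameter, 85 mm high, with three paint brushes standing out of it to 210 mm above the table. Origin: centre of its underside.
Not all that is in view belongs to the job. Leave any white look-alike of the tin_blue alone. What is shaped like the tin_red but white is not meant.

How it is judged:
By the outcome, as a careful person would: the job done as asked, in the order asked, and still so for the second after the job is handed in, with the robot touching nothing.
It also fails if it takes over 120 s, if anything falls off the work surface, if the arm or the gripper's body presses on something with over 40 N, if the wrist force passes 120 N, or if a joint passes its speed limit or range.

## Working session

There is one attempt and no reset: what is moved stays moved. The work goes in short steps, Python scripts to look and compute and a tool call to move; the robot and the scene stay as the last step left them, time stands still between calls to the robot, and variables do not carry over. Pictures are saved under pics/ and viewed, at most 14 in all, crops included, and the job is handed in when it is done.

Besides the shell and the picture viewer there is one more tool, called after "Call:" as name(argument=value, ...) on one line, values as JSON. jog_arm: Moves the arm, as the interface text tells. Its arguments: {"type":"object","properties":{"rows":{"type":"array","items":{"type":"array"}},"newtons":{"type":"number"}},"required":["rows"]}

```bash
ls; mkdir -p pics
cat > h.py <<'E'
import numpy as np, cv2
from cell import arm
def grab(name):
    s=arm.observe(); d=arm.get_image(name)
    img,dep=d["img"],d["depth"]
    v,u=np.mgrid[:400,:640]
    P=np.stack([(u-d["cx"])/d["fx"]*dep,(v-d["cy"])/d["fy"]*dep,dep],-1)
    if "mount" in d:
        M=np.array(d["mount"]); P=P@M[:3,:3].T+M[:3,3]
        R=cv2.Rodrigues(np.array(s["ee_rot"],float))[0]; P=P@R.T+np.array(s["position"])
    else:
        R=cv2.Rodrigues(np.array(d["rvec"],float))[0]; P=(P-np.array(d["tvec"]).ravel())@R
    P[dep==0]=np.nan
    return img,P,d
def save(img,n): cv2.imwrite("pics/"+n,img[...,::-1])
E
python3 - <<'E'
from h import *
s=arm.observe(); print({k:np.round(v,3).tolist() for k,v in s.items()})
for n in("scene","top"):
    img,P,d=grab(n); save(img,n+"0.png"); np.savez(n+"0.npz",img=img,P=P)
E
```

```text
pics
{'clock': 0.0, 'joints': [-1.244, 0.435, 0.025, 1.574, -0.012, 1.134, -0.075], 'dq': [-0.0, -0.002, 0.0, 0.001, 0.001, -0.002, -0.001], 'joint_efforts': [0.001, -66.786, 0.985, -31.446, -0.061, 0.043, 0.0], 'position': [0.26, 0.568, 0.226], 'ee_rot': [-0.67, -3.069, 0.003], 'force': [0.012, -0.21, 0.373], 'ft_torque': [-0.019, 0.01, -0.035], 'gripper_force': 0.0, 'width': 0.997}
```

View pics/top0.png

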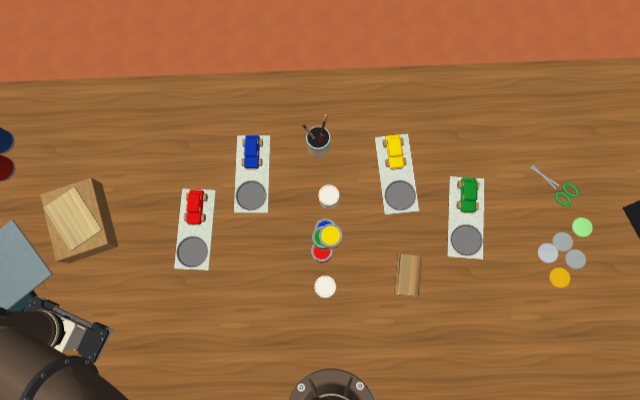

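View pics/scene0.png

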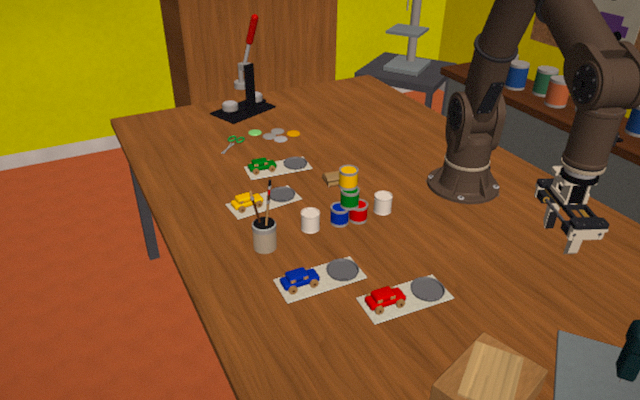

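The top view shows the stack: yellow lid at (330,235), green under it (319,236), blue (325,226) and red (321,252). The white look-alikes are at (329,195) and (325,286). The dishes are red (192,252), blue (251,195), yellow (400,195) and green (466,240). The jar is at (318,138) and the offcut at (408,275).

Candidates for the first reach (yellow tin) are the yellow lid (330,235), the yellow car (395,152), the yellow-orange disc (560,278) and the white tins. I choose (330,235).

Run:
```python
from h import *
z=np.load("top0.npz"); img,P=z["img"],z["P"]
hsv=cv2.cvtColor(img,cv2.COLOR_RGB2HSV)
H,S,V=[hsv[...,i].astype(int) for i in range(3)]; Z=P[...,2]
v,u=np.mgrid[:400,:640]
def rep(n,m,minn=8):
    p=P[m&~np.isnan(Z)]; 
    if len(p)<minn: print(n,len(p));return
    (c,r)=cv2.minEnclosingCircle(p[:,:2].astype(np.float32))
    print(n,len(p),"circ",np.round(c,4),round(r,4),"mean",np.round(p.mean(0),4),"z50",np.round(np.median(p[:,2]),4))
box=lambda a,b,c,d:(u>=a)&(u<=b)&(v>=c)&(v<=d)
B=box(300,350,212,265)
for lo,hi in((.16,.19),(.1,.13),(.045,.07)): rep("stack z%.2f"%lo,B&(Z>lo)&(Z<hi))
hue={"red":(H<8)|(H>172),"blue":(H>105)&(H<130),"green":(H>45)&(H<85),"yellow":(H>20)&(H<33)}
for c in hue: 
    for lo,hi in((.165,.19),(.107,.125),(.05,.07)): rep("%s lid %.3f"%(c,lo),B&hue[c]&(S>120)&(Z>lo)&(Z<hi))
for c,b in dict(red=(172,215,186,272),blue=(230,272,132,215),yellow=(372,420,132,216),green=(445,488,174,262)).items():
    bb=box(*b); 
    g=bb&(S<40)&(V>60)&(V<165)
    n,l,st,ce=cv2.connectedComponentsWithStats(g.astype(np.uint8)); k=1+st[1:,4].argmax()
    rep(c+" dish",l==k); rep(c+" car",bb&hue[c]&(S>120))
    w=bb&(S<40)&(V>190); p=P[w&~np.isnan(Z)]; r=cv2.minAreaRect((p[:,:2]*1000).astype(np.float32)); print(" board",np.round(r[0],1),np.round(r[1],1),round(r[2],1))
rep("white1",box(315,343,182,210)&(Z>.04)); rep("white2",box(310,340,270,302)&(Z>.04))
rep("jar",box(300,335,110,160)&(Z>.05)); rep("offcut",box(390,425,250,300)&(Z>.012))
print(P[300,500],P[235,330],V[195,251])
s=cv2.resize(img[180:300,260:420],(800,600),interpolation=cv2.INTER_CUBIC); save(s,"crop.png")
```

```text
stack z0.16 413 circ [ 0.4667 -0.0148] 0.0291 mean [ 0.4664 -0.0148  0.1723] z50 0.1724
stack z0.10 159 circ [ 0.4692 -0.0053] 0.0388 mean [0.4659 0.0151 0.1154] z50 0.115
stack z0.04 340 circ [0.4712 0.0061] 0.0601 mean [0.4587 0.0096 0.0564] z50 0.0566
red lid 0.165 0
red lid 0.107 0
red lid 0.050 143 circ [0.4379 0.0113] 0.0227 mean [0.433  0.0124 0.0562] z50 0.0564
blue lid 0.165 2
blue lid 0.107 1
blue lid 0.050 41 circ [ 5.107e-01 -5.000e-04] 0.0185 mean [0.5151 0.0017 0.0561] z50 0.0564
green lid 0.165 0
green lid 0.107 52 circ [0.4694 0.0145] 0.0191 mean [0.4687 0.019  0.1139] z50 0.1135
green lid 0.050 0
yellow lid 0.165 270 circ [ 0.4661 -0.015 ] 0.0237 mean [ 0.4659 -0.0149  0.1721] z50 0.1721
yellow lid 0.107 7
yellow lid 0.050 0
red dish 762 circ [0.4533 0.3807] 0.0454 mean [0.4534 0.3818 0.0071] z50 0.007
red car 508 circ [0.5816 0.3706] 0.0518 mean [0.5784 0.3686 0.0377] z50 0.0372
 board [520.9 374.9] [ 99.7 232.8] 85.9
blue dish 715 circ [0.6119 0.2118] 0.0454 mean [0.6125 0.2127 0.0074] z50 0.0073
blue car 431 circ [0.7375 0.2074] 0.05 mean [0.7336 0.2056 0.0387] z5
[... 177 characters left out ...]
0519 mean [ 0.7204 -0.208   0.0389] z50 0.0394
 board [ 665.4 -214. ] [234.5  99.4] 4.0
green dish 780 circ [ 0.4614 -0.3982] 0.0453 mean [ 0.4618 -0.3999  0.008 ] z50 0.0077
green car 500 circ [ 0.5896 -0.4087] 0.0517 mean [ 0.5855 -0.4083  0.0395] z50 0.0406
 board [ 529.4 -405.5] [100.6 233.9] 83.9
white1 341 circ [ 0.5963 -0.0136] 0.0298 mean [ 0.5955 -0.0138  0.056 ] z50 0.0562
white2 361 circ [0.3434 0.0043] 0.029 mean [0.343  0.0043 0.0563] z50 0.0566
jar 581 circ [0.7552 0.0115] 0.0372 mean [0.7509 0.0107 0.0984] z50 0.0864
offcut 908 circ [ 0.3694 -0.2295] 0.0619 mean [ 0.3686 -0.2274  0.0284] z50 0.0296
[ 0.29170663 -0.48257335 -0.00470287] [ 0.46614093 -0.01467953  0.16723665] 125
```

View pics/crop.png

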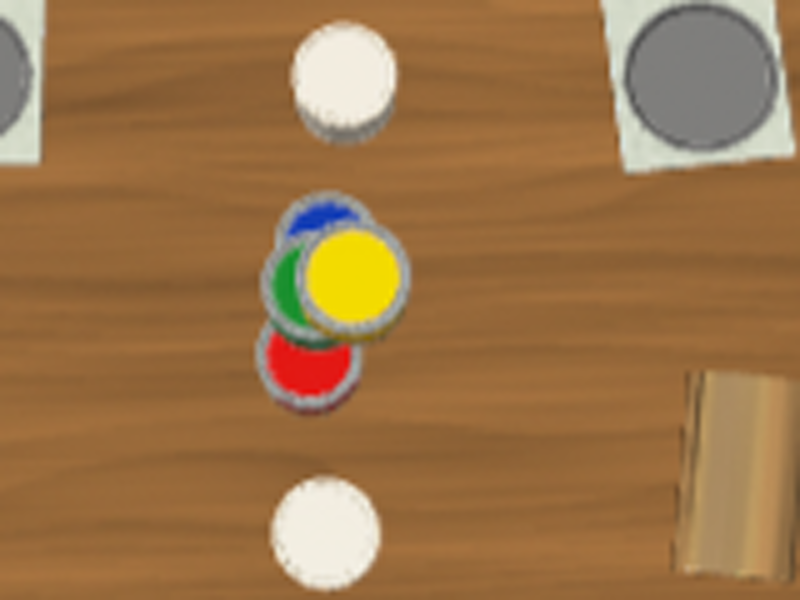

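The crop confirms the choice: yellow is on top at crop (353,277), with green under it at (300,280), blue at (325,215) and red at (310,355). The white tins are at (345,75) and (325,533), and I will leave them alone. I'm moving above the yellow tin.

Call:
jog_arm(rows=[[[1.0,-3,2],[0,0,0],1],[[3.0,-8.5,4],[0,0,3],1],[[5.0,-14,5],[0,0,6],1],[[7,-19.5,5],[0,0,9],1],[[9,-25,5],[0,0,12],1],[[11,-30.5,5],[0,0,14],1],[[13,-36,5],[0,0,14],1],[[15,-41.5,5],[0,0,14],1]], newtons=20)

```text
clock: 1.1
position: [0.4106, 0.1512, 0.2767]
ee_rot: [0.291, 3.128, 0.0]
force: [0.7, 0.2, 0.5]
width: 1.001
gripper_force: 0.0
```

Call:
jog_arm(rows=[[[2,-5.5,0],[0,0,0],1],[[4,-11,0],[0,0,0],1],[[5.2,-15.5,0],[0,0,0],1],[[5.7,-16.8,0],[0,0,0],1],[[5.7,-16.8,0],[0,0,0],1],[[5.7,-16.8,0],[0,0,0],1]])

```text
clock: 1.85
position: [0.4671, -0.0131, 0.2765]
ee_rot: [-0.288, -3.128, -0.001]
force: [0.1, -0.2, 0.0]
width: 0.999
gripper_force: 0.0
```

Run:
```python
from h import *
img,P,d=grab("wrist"); save(img,"w1.png"); s=arm.observe()
R=cv2.Rodrigues(np.array(s["ee_rot"]))[0]; print(s["position"],R[:,1],R[:,2],s["joints"])
hsv=cv2.cvtColor(img,cv2.COLOR_RGB2HSV); H,S=hsv[...,0].astype(int),hsv[...,1]; Z=P[...,2]
for lo,hi in((.165,.185),(.105,.125),(.045,.065)):
    m=(Z>lo)&(Z<hi)&(np.hypot(P[...,0]-.467,P[...,1])<.08); p=P[m]
    if len(p)>20: c,r=cv2.minEnclosingCircle(p[:,:2].astype(np.float32)); print(lo,len(p),np.round(c,4),round(r,4),np.median(p[:,2]))
```

```text
[ 0.46714363 -0.01309562  0.27655914] [1.81870644e-01 9.83322382e-01 4.03334703e-04] [-5.34734664e-04  5.09077329e-04 -9.99999727e-01] [-0.43310879  0.12501185  0.39444615  1.88810009 -0.05336702  1.13904731
  1.36884765]
0.165 3028 [ 0.4667 -0.0136] 0.0292 0.1733609040157747
0.105 808 [ 0.4683 -0.0039] 0.0388 0.11578216089693057
0.045 1186 [0.4677 0.0127] 0.0567 0.05747948364279569
```

View pics/w1.png

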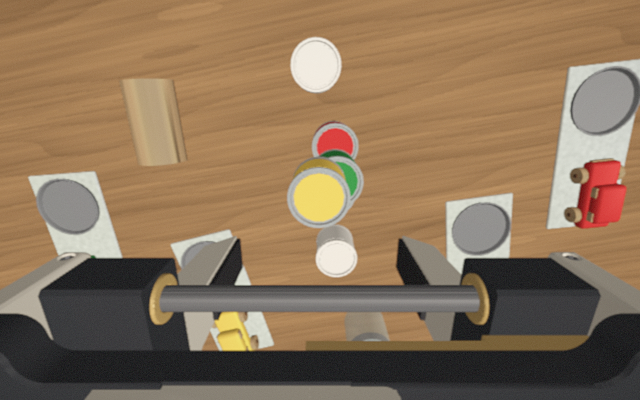

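The wrist view shows yellow on top at (320,197), green peeking out at (350,178), red at (335,142) and a white tin at (337,258). The TCP is centred on the yellow tin, so I'm descending and gripping.

Call:
jog_arm(rows=[[[0,0,-3],[0,0,0],1],[[0,0,-7],[0,0,0],1],[[0,0,-10.5],[0,0,0],1],[[0,-0.05,-13],[0,0,0],1],[[0,-0.05,-14],[0,0,0],1],[[0,-0.05,-14],[0,0,0],1]])

```text
clock: 2.65
position: [0.4673, -0.0146, 0.1367]
ee_rot: [-0.289, -3.128, -0.0]
force: [0.6, -0.9, 0.1]
width: 1.003
gripper_force: 0.0
```

Call:
jog_arm(rows=[[[0,0,0],[0,0,0],0.7],[[0,0,0],[0,0,0],0.64],[[0,0,0],[0,0,0],0.58],[[0,0,0],[0,0,0],0.5],[[0,0,0],[0,0,0],0.5]], newtons=20)

```text
clock: 3.28
position: [0.4678, -0.0152, 0.137]
ee_rot: [0.291, 3.127, 0.001]
force: [-0.4, 0.9, 3.6]
width: 0.632
gripper_force: 20.0
```

Call:
jog_arm(rows=[[[0,0,0.7],[0,0,0],0.5],[[0,0,2.2],[0,0,0],0.5],[[0,0,3.7],[0,0,0],0.5],[[0.9,-1.5,4],[0,0,0],0.5],[[2.9,-4.6,4],[0,0,0],0.5],[[5.1,-8.2,4],[0,0,0],0.5],[[7.4,-11.8,3],[0,0,0],0.5],[[9.6,-15.3,1],[0,0,0],0.5]])

```text
clock: 4.28
position: [0.5652, -0.1696, 0.1482]
ee_rot: [0.29, 3.125, 0.0]
force: [0.4, 1.1, -1.4]
width: 0.628
gripper_force: 19.9
```

Call:
jog_arm(rows=[[[2,-3.2,-2],[0,0,0],0.5],[[3.1,-4.9,-4],[0,0,0],0.5],[[3.4,-5.2,-7],[0,0,0],0.5],[[3.4,-5.2,-9],[0,0,0],0.5],[[3.4,-5.2,-10],[0,0,0],0.5],[[3.4,-5.2,-10],[0,0,0],0.5]])

```text
clock: 5.03
position: [0.5973, -0.2198, 0.0467]
ee_rot: [-0.29, -3.128, -0.001]
force: [-0.2, 0.1, -1.1]
width: 0.628
gripper_force: 19.9
```

Call:
jog_arm(rows=[[[0,0,-0.6],[0,0,0],0.5],[[0,0,-1.2],[0,0,0],0.5],[[0,0,-1.5],[0,0,0],0.5],[[0,0,-1.7],[0,0,0],0.5],[[0,0,-1.8],[0,0,0],0.5],[[0,0,-1.85],[0,0,0],0.5]])

```text
clock: 5.78
position: [0.5976, -0.2204, 0.0285]
ee_rot: [0.291, 3.128, 0.0]
force: [-1.1, 0.8, 3.1]
width: 0.629
gripper_force: 20.0
```

Call:
jog_arm(rows=[[[0,0,-0.05],[0,0,0],0.5],[[0,0,-0.05],[0,0,0],0.5]])

```text
clock: 6.02
position: [0.5977, -0.2203, 0.0284]
ee_rot: [0.291, 3.127, 0.0]
force: [-1.8, 0.9, 4.7]
width: 0.629
gripper_force: 20.0
```

Call:
jog_arm(rows=[[[0,0,0],[0,0,0],0.7],[[0,0,0],[0,0,0],1],[[0,0,0],[0,0,0],1],[[0,0,2],[0,0,0],1],[[0,0,6],[0,0,0],1],[[0,0,11],[0,0,0],1],[[-1.5,2.5,15.5],[0,0,0],1],[[-4,7,18],[0,0,0],1]])

```text
clock: 7.02
position: [0.5583, -0.1519, 0.2116]
ee_rot: [0.296, 3.123, -0.002]
force: [0.5, 1.1, -0.5]
width: 1.004
gripper_force: 0.0
```

Call:
jog_arm(rows=[[[-2.7,4.6,0],[0,0,0],1],[[-5.4,9.2,0],[0,0,0],1],[[-7.9,13.6,0],[0,0,0],1],[[-8.9,15.5,0],[0,0,0],1],[[-8.9,15.5,0],[0,0,0],1],[[-8.9,15.5,0],[0,0,0],1]])

```text
clock: 7.78
position: [0.4691, 0.0037, 0.2086]
ee_rot: [0.292, 3.126, 0.0]
force: [0.7, -0.5, 0.7]
width: 1.0
gripper_force: 0.0
```

```bash
cat > look.py <<'E'
from h import *
import sys
img,P,d=grab("wrist"); save(img,sys.argv[1]); s=arm.observe(); print(s["position"],s["ee_rot"],s["force"])
def rep(n,P,lo,hi,c0,r0):
    m=(P[...,2]>lo)&(P[...,2]<hi)&(np.hypot(P[...,0]-c0[0],P[...,1]-c0[1])<r0); p=P[m]
    if len(p)>20: c,r=cv2.minEnclosingCircle(p[:,:2].astype(np.float32)); print(n,len(p),np.round(c,4),round(r,4),np.round(np.median(p[:,2]),4))
rep("green",P,.105,.125,(.467,.005),.06)
rep("red",P,.048,.066,(.440,.011),.036)
rep("blue",P,.048,.066,(.502,-.0005),.036)
ti,T,d=grab("top"); save(ti[100:320,120:540],"t_"+sys.argv[1])
for n,c in dict(green=(.467,.005)).items(): rep("top "+n,T,.105,.125,c,.06)
rep("top red",T,.048,.066,(.440,.011),.036); rep("top blue",T,.048,.066,(.502,-.0005),.036)
for n,c in dict(yellow=(.5975,-.22),red=(.4533,.381),blue=(.612,.212),green=(.4615,-.399)).items(): rep("top in dish "+n,T,.055,.075,c,.05)
E
python3 look.py w2.png
```

```text
[0.46911567 0.00342049 0.20832483] [ 2.93712805e-01  3.12668940e+00 -2.24486465e-04] [-0.48240784 -0.21949691  0.13219781]
green 3244 [0.4706 0.006 ] 0.0294 0.1154
red 1739 [0.444  0.0102] 0.0333 0.0575
blue 126 [ 0.5159 -0.0042] 0.0243 0.0589
top in dish yellow 347 [ 0.5963 -0.2213] 0.0295 0.0632
```

View pics/w2.png

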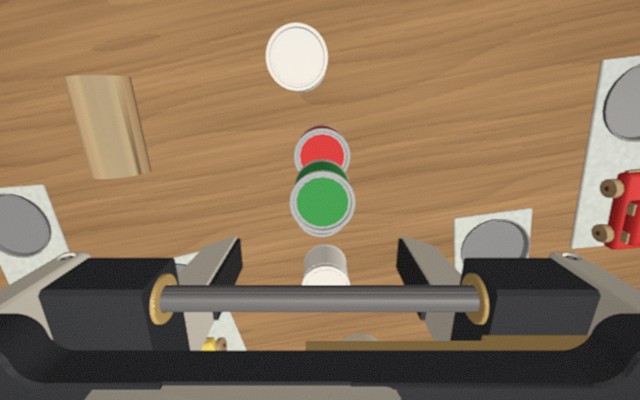

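The wrist view shows green alone on top at (322,202), red at (322,153) and a white tin at (325,265). The depth data put the yellow tin in its dish. Next I'm gripping green.

Call:
jog_arm(rows=[[[0.1,0.2,-3],[0,0,0],1],[[0.15,0.25,-7],[0,0,0],1],[[0.15,0.25,-10],[0,0,0],1],[[0.15,0.25,-12],[0,0,0],1],[[0.15,0.25,-12.9],[0,0,0],1],[[0.15,0.25,-12.9],[0,0,0],1]])

```text
clock: 8.62
position: [0.47, 0.0065, 0.0786]
ee_rot: [-0.293, -3.127, 0.001]
force: [-0.4, 0.5, 0.0]
width: 1.001
gripper_force: 0.0
```

Call:
jog_arm(rows=[[[0,0,0],[0,0,0],0.7],[[0,0,0],[0,0,0],0.64],[[0,0,0],[0,0,0],0.58],[[0,0,0],[0,0,0],0.5],[[0,0,0],[0,0,0],0.5]], newtons=20)

```text
clock: 9.25
position: [0.4701, 0.0072, 0.079]
ee_rot: [0.291, 3.128, 0.0]
force: [-0.9, -0.4, 4.6]
width: 0.631
gripper_force: 20.0
```

Call:
jog_arm(rows=[[[0,0,0.7],[0,0,0],0.5],[[0,0,2.5],[0,0,0],0.5],[[0,0,5],[0,0,0],0.5],[[0,-1,7.5],[0,0,0],0.5],[[-0.1,-4,8],[0,0,0],0.5],[[-0.2,-8.5,8],[0,0,0],0.5],[[-0.3,-13.5,8],[0,0,0],0.5],[[-0.4,-18.5,8],[0,0,0],0.5]])

```text
clock: 10.25
position: [0.4656, -0.179, 0.159]
ee_rot: [-0.29, -3.128, -0.0]
force: [0.9, -0.1, -1.8]
width: 0.628
gripper_force: 20.0
```

Call:
jog_arm(rows=[[[-0.1,-5,0],[0,0,0],0.5],[[-0.2,-10,0],[0,0,0],0.5],[[-0.3,-15,0],[0,0,0],0.5],[[-0.4,-19,-1],[0,0,0],0.5],[[-0.5,-21.5,-3.5],[0,0,0],0.5],[[-0.5,-22.1,-7],[0,0,0],0.5],[[-0.5,-22.1,-10],[0,0,0],0.5],[[-0.5,-22.1,-11],[0,0,0],0.5]])

```text
clock: 11.25
position: [0.4599, -0.3978, 0.047]
ee_rot: [-0.291, -3.125, -0.003]
force: [0.1, 0.3, -2.7]
width: 0.631
gripper_force: 20.0
```

Call:
jog_arm(rows=[[[0,0,0],[0,0,0],0.5],[[0,0,0],[0,0,0],0.5]])

```text
clock: 11.5
position: [0.4617, -0.3993, 0.05]
ee_rot: [0.291, 3.127, -0.001]
force: [0.4, 0.3, -2.8]
width: 0.629
gripper_force: 20.0
```

Call:
jog_arm(rows=[[[0,0,-0.7],[0,0,0],0.5],[[0,0,-1.4],[0,0,0],0.5],[[0,0,-1.8],[0,0,0],0.5],[[0,0,-2.0],[0,0,0],0.5],[[0,0,-2.1],[0,0,0],0.5],[[0,0,-2.15],[0,0,0],0.5],[[0,0,-2.2],[0,0,0],0.5],[[0,0,-2.2],[0,0,0],0.5]])

```text
clock: 12.5
position: [0.4608, -0.3988, 0.028]
ee_rot: [0.291, 3.128, 0.001]
force: [-3.5, 4.0, 13.2]
width: 0.631
gripper_force: 20.0
```

Call:
jog_arm(rows=[[[0,0,0.07],[0,0,0],0.5],[[0,0,0.07],[0,0,0],0.7],[[0,0,0.07],[0,0,0],1],[[0,0,0.07],[0,0,0],1],[[0,0,2],[0,0,0],1],[[0,0,6],[0,0,0],1],[[0,1,11],[0,0,0],1],[[0,4,15],[0,0,0],1]])

```text
clock: 13.5
position: [0.4608, -0.3605, 0.1802]
ee_rot: [0.295, 3.125, -0.004]
force: [1.8, 0.6, 0.3]
width: 1.005
gripper_force: 0.0
```

Call:
jog_arm(rows=[[[0,5,1],[0,0,0],1],[[0,10.5,1],[0,0,0],1],[[0,16,1],[0,0,0],1],[[0,21.5,1],[0,0,0],1],[[0,27,1],[0,0,0],1],[[0,32.5,1],[0,0,0],1],[[-0.5,36,1],[0,0,0],1],[[-1,37,1],[0,0,0],1]])

```text
clock: 14.5
position: [0.4509, 0.0133, 0.1877]
ee_rot: [0.286, 3.127, 0.001]
force: [-0.5, -0.9, -0.4]
width: 1.0
gripper_force: 0.0
```

Call:
jog_arm(rows=[[[0,0,0],[0,0,0],1],[[0,0,0],[0,0,0],1]])

```text
clock: 14.75
position: [0.4513, 0.0096, 0.1872]
ee_rot: [0.294, 3.127, -0.0]
force: [0.0, -0.6, -0.3]
width: 1.002
gripper_force: 0.0
```

```bash
python3 look.py w3.png
```

```text
[0.45121689 0.00963017 0.18703381] [ 2.94751233e-01  3.12717736e+00 -3.74249942e-04] [0.64997423 0.84986726 0.04163699]
red 2706 [0.4434 0.0106] 0.0327 0.0574
blue 2282 [4.979e-01 3.000e-04] 0.0319 0.0574
top in dish yellow 342 [ 0.5972 -0.2209] 0.03 0.0639
top in dish green 366 [ 0.4615 -0.4003] 0.0299 0.064
```

View pics/w3.png

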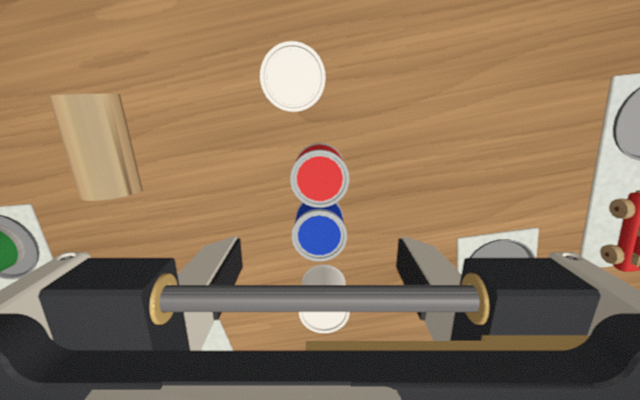

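The wrist view shows red at (320,178), blue at (320,235), the offcut undisturbed at (97,147) and the white tins at (293,75) and (325,300). The depth data put green and yellow in their dishes. Next is red.

Call:
jog_arm(rows=[[[-0.5,0.1,-3],[0,0,0],1],[[-1.1,0.15,-7],[0,0,0],1],[[-1.1,0.15,-11],[0,0,0],1],[[-1.1,0.15,-14],[0,0,0],1],[[-1.1,0.15,-16],[0,0,0],1],[[-1.1,0.15,-16.6],[0,0,0],1],[[-1.1,0.15,-16.6],[0,0,0],1]])

```text
clock: 15.72
position: [0.4401, 0.0121, 0.0208]
ee_rot: [-0.293, -3.128, 0.0]
force: [0.6, -0.3, -0.2]
width: 1.002
gripper_force: 0.0
```

Call:
jog_arm(rows=[[[0,0,0],[0,0,0],0.7],[[0,0,0],[0,0,0],0.64],[[0,0,0],[0,0,0],0.58],[[0,0,0],[0,0,0],0.5],[[0,0,0],[0,0,0],0.5]], newtons=20)

```text
clock: 16.35
position: [0.44, 0.0127, 0.0209]
ee_rot: [0.291, 3.128, 0.0]
force: [-0.5, 1.1, 4.5]
width: 0.631
gripper_force: 20.0
```

Call:
jog_arm(rows=[[[0,0,0.7],[0,0,0],0.5],[[0,0,2.5],[0,0,0],0.5],[[0,0,5.5],[0,0,0],0.5],[[0,1,8.5],[0,0,0],0.5],[[0.1,4,9.5],[0,0,0],0.5],[[0.3,8.5,9.5],[0,0,0],0.5],[[0.5,13.5,9.5],[0,0,0],0.5],[[0.7,18.5,9.5],[0,0,0],0.5]])

```text
clock: 17.35
position: [0.4467, 0.199, 0.1161]
ee_rot: [0.292, 3.128, -0.0]
force: [0.6, -0.0, -1.8]
width: 0.623
gripper_force: 20.0
```

Call:
jog_arm(rows=[[[0.2,5,0],[0,0,0],0.5],[[0.4,10,0],[0,0,0],0.5],[[0.6,14.5,-0.5],[0,0,0],0.5],[[0.6,17.5,-2],[0,0,0],0.5],[[0.6,18.3,-4],[0,0,0],0.5],[[0.6,18.3,-6],[0,0,0],0.5],[[0.6,18.3,-6.6],[0,0,0],0.5],[[0.6,18.3,-6.6],[0,0,0],0.5]])

```text
clock: 18.35
position: [0.453, 0.3794, 0.0495]
ee_rot: [-0.293, -3.127, 0.002]
force: [0.2, 0.0, -1.9]
width: 0.627
gripper_force: 20.0
```

Call:
jog_arm(rows=[[[0,0,0],[0,0,0],0.5],[[0,0,0],[0,0,0],0.5]])

```text
clock: 18.6
position: [0.4534, 0.3808, 0.0505]
ee_rot: [0.291, 3.127, 0.002]
force: [1.2, 0.6, -1.7]
width: 0.626
gripper_force: 20.0
```

Call:
jog_arm(rows=[[[0,0,-0.7],[0,0,0],0.5],[[0,0,-1.4],[0,0,0],0.5],[[0,0,-1.8],[0,0,0],0.5],[[0,0,-2.0],[0,0,0],0.5],[[0,0,-2.1],[0,0,0],0.5],[[0,0,-2.15],[0,0,0],0.5],[[0,0,-2.18],[0,0,0],0.5],[[0,0,-2.18],[0,0,0],0.5]])

```text
clock: 19.6
position: [0.453, 0.3807, 0.0281]
ee_rot: [0.291, 3.128, 0.0]
force: [-0.4, 0.5, -1.4]
width: 0.631
gripper_force: 20.0
```

Call:
jog_arm(rows=[[[0,0,-0.05],[0,0,0],0.5],[[0,0,-0.08],[0,0,0],0.5],[[0,0,-0.08],[0,0,0],0.5]])

```text
clock: 19.98
position: [0.4531, 0.3807, 0.028]
ee_rot: [0.291, 3.128, 0.001]
force: [-3.1, -2.5, 9.0]
width: 0.629
gripper_force: 20.0
```

Call:
jog_arm(rows=[[[0,0,0.05],[0,0,0],0.5],[[0,0,0.05],[0,0,0],0.7],[[0,0,0.05],[0,0,0],1],[[0,0,0.05],[0,0,0],1],[[0,0,2],[0,0,0],1],[[0,0,6],[0,0,0],1],[[0,-1,11],[0,0,0],1],[[0,-4,15],[0,0,0],1]])

```text
clock: 20.98
position: [0.4529, 0.3419, 0.1789]
ee_rot: [0.287, 3.128, 0.003]
force: [-0.1, 0.1, -0.3]
width: 1.004
gripper_force: 0.0
```

Call:
jog_arm(rows=[[[0.5,-5,1],[0,0,0],1],[[1.2,-10.5,1],[0,0,0],1],[[1.9,-16,1],[0,0,0],1],[[2.6,-21.5,1],[0,0,0],1],[[3.3,-27,1],[0,0,0],1],[[4.0,-31,1],[0,0,0],1],[[4.5,-33.5,1],[0,0,0],1],[[4.7,-34.1,1],[0,0,0],1]])

```text
clock: 21.98
position: [0.5001, -0.0021, 0.1872]
ee_rot: [0.296, 3.127, -0.0]
force: [0.0, 0.1, 0.0]
width: 0.997
gripper_force: 0.0
```

Call:
jog_arm(rows=[[[0,0,0],[0,0,0],1],[[0,0,0],[0,0,0],1]])

```text
clock: 22.22
position: [0.4998, 0.0012, 0.187]
ee_rot: [-0.288, -3.128, -0.001]
force: [-0.5, 0.1, 0.5]
width: 0.998
gripper_force: 0.0
```

```bash
sed -i 's/(.502,-.0005),.036/(.502,-.0005),.05/' look.py; python3 look.py w4.png
```

```text
[0.4998082  0.00108823 0.18702345] [-2.87697453e-01 -3.12803784e+00 -5.71081288e-04] [ 0.2001431  -0.2308588   1.27710793]
red 64 [0.4739 0.0049] 0.0094 0.0586
blue 2541 [0.5008 0.    ] 0.0291 0.0574
top in dish yellow 343 [ 0.5966 -0.221 ] 0.0299 0.0635
top in dish red 353 [0.4532 0.3795] 0.0299 0.0626
top in dish green 366 [ 0.4611 -0.4009] 0.0305 0.0636
```

Call:
jog_arm(rows=[[[0.05,-0.1,-3],[0,0,0],1],[[0.1,-0.1,-7],[0,0,0],1],[[0.1,-0.1,-11],[0,0,0],1],[[0.1,-0.1,-14],[0,0,0],1],[[0.1,-0.1,-16],[0,0,0],1],[[0.1,-0.1,-16.6],[0,0,0],1],[[0.1,-0.1,-16.6],[0,0,0],1]])

```text
clock: 23.2
position: [0.501, -0.001, 0.0213]
ee_rot: [-0.29, -3.128, -0.0]
force: [0.3, -0.8, -0.3]
width: 1.0
gripper_force: 0.0
```

Call:
jog_arm(rows=[[[0,0,0],[0,0,0],0.7],[[0,0,0],[0,0,0],0.64],[[0,0,0],[0,0,0],0.58],[[0,0,0],[0,0,0],0.5],[[0,0,0],[0,0,0],0.5]], newtons=20)

```text
clock: 23.82
position: [0.5012, -0.0012, 0.0214]
ee_rot: [0.291, 3.128, 0.0]
force: [-1.4, 0.6, 4.5]
width: 0.631
gripper_force: 20.0
```

Call:
jog_arm(rows=[[[0,0,0.7],[0,0,0],0.5],[[0,0,2.5],[0,0,0],0.5],[[0,0,5.5],[0,0,0],0.5],[[0,0.5,8.5],[0,0,0],0.5],[[1.2,2.5,9.5],[0,0,0],0.5],[[3.2,6.2,9.5],[0,0,0],0.5],[[5.4,10.3,9.5],[0,0,0],0.5],[[7.6,14.5,9.5],[0,0,0],0.5]])

```text
clock: 24.82
position: [0.5773, 0.1446, 0.1165]
ee_rot: [-0.292, -3.128, 0.0]
force: [0.4, -2.0, -1.6]
width: 0.628
gripper_force: 20.0
```

Call:
jog_arm(rows=[[[1.9,3.7,0],[0,0,0],0.5],[[3.1,6.1,-1],[0,0,0],0.5],[[3.5,6.8,-3],[0,0,0],0.5],[[3.5,6.8,-5.2],[0,0,0],0.5],[[3.5,6.8,-6.6],[0,0,0],0.5],[[3.5,6.8,-6.6],[0,0,0],0.5],[[3.5,6.8,-6.6],[0,0,0],0.5]])

```text
clock: 25.7
position: [0.6123, 0.2112, 0.0507]
ee_rot: [0.292, 3.127, 0.0]
force: [-0.4, -0.1, -1.8]
width: 0.629
gripper_force: 20.0
```

Call:
jog_arm(rows=[[[0,0.05,-0.7],[0,0,0],0.5],[[0,0.05,-1.4],[0,0,0],0.5],[[0,0.05,-1.8],[0,0,0],0.5],[[0,0.05,-2.0],[0,0,0],0.5],[[0,0.05,-2.1],[0,0,0],0.5],[[0,0.05,-2.16],[0,0,0],0.5],[[0,0.05,-2.2],[0,0,0],0.5],[[0,0.05,-2.2],[0,0,0],0.5]])

```text
clock: 26.7
position: [0.6121, 0.2122, 0.0285]
ee_rot: [0.291, 3.128, 0.0]
force: [-1.8, -0.3, 2.4]
width: 0.627
gripper_force: 20.0
```

Call:
jog_arm(rows=[[[0,0,-0.03],[0,0,0],0.5],[[0,0,-0.05],[0,0,0],0.5],[[0,0,-0.05],[0,0,0],0.5]])

```text
clock: 27.08
position: [0.6121, 0.2122, 0.0285]
ee_rot: [0.291, 3.128, 0.001]
force: [-3.5, -1.0, 8.0]
width: 0.626
gripper_force: 20.0
```

Blue has touched down in its dish. I'm releasing it, backing off and checking everything.

Call:
jog_arm(rows=[[[0,0,0.03],[0,0,0],0.5],[[0,0,0.03],[0,0,0],0.7],[[0,0,0.03],[0,0,0],1],[[0,0,0.03],[0,0,0],1],[[0,0,2],[0,0,0],1],[[0,0,6],[0,0,0],1],[[0,0,11],[0,0,0],1],[[0,0,16],[0,0,0],1]])

```text
clock: 28.08
position: [0.612, 0.2119, 0.1906]
ee_rot: [0.291, 3.127, 0.001]
force: [0.2, 0.5, -0.5]
width: 1.0
gripper_force: 0.0
```

Call:
jog_arm(rows=[[[-2,-3,2],[0,0,0],1],[[-5,-7,4],[0,0,0],1],[[-9,-10,6],[0,0,0],1],[[-13,-13,6],[0,0,0],1],[[-16,-16,6],[0,0,0],1],[[-18,-18,6],[0,0,0],1],[[-18,-18,6],[0,0,0],1],[[-18,-18,6],[0,0,0],1]])

```text
clock: 29.08
position: [0.4326, 0.0326, 0.2485]
ee_rot: [0.291, 3.127, 0.002]
force: [0.6, 0.4, 0.1]
width: 1.001
gripper_force: 0.0
```

```bash
cat >> look.py <<'E'
rep("jar",T,.07,.095,(.755,.011),.05); rep("offcut",T,.012,.05,(.369,-.2295),.08); rep("white1",T,.04,.07,(.596,-.014),.05)
rep("white2",T,.04,.07,(.343,.004),.05)
si,_,_=grab("scene"); save(si,"s_end.png")
E
python3 look.py w5.png
```

```text
[0.43272659 0.03279292 0.24826713] [2.90024687e-01 3.12697013e+00 1.00935660e-03] [ 0.15574594 -0.31322607 -0.22111213]
top in dish yellow 344 [ 0.5964 -0.2209] 0.0297 0.0633
top in dish red 354 [0.4536 0.3791] 0.0298 0.0625
top in dish blue 338 [0.6105 0.2114] 0.03 0.0632
top in dish green 366 [ 0.462 -0.401] 0.0297 0.0634
jar 407 [0.7557 0.0104] 0.035 0.0854
offcut 907 [ 0.369  -0.2282] 0.0618 0.0296
white1 161 [ 0.5967 -0.0157] 0.0285 0.0562
```

View pics/s_end.png

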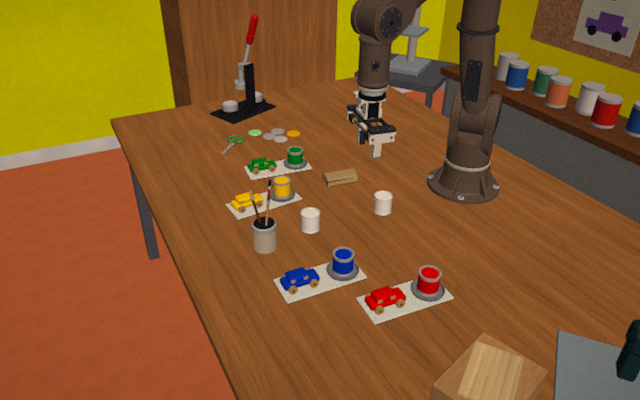

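View pics/t_w5.png

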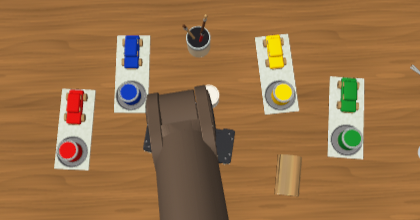

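All four tins stand upright in their matching dishes. In the scene view they are at green (295,157), yellow (282,188), blue (343,263) and red (429,280). The jar (264,235), the offcut (340,177) and both white tins are where they started, and the gripper is clear.

```bash
python3 -c "from cell import arm; print(arm.sign_off())"
```

```text
the job is handed in; nothing more can be done
None
```

I took the stack apart from the top: all four tins stand upright in the dishes beside their own-colour cars, the offcut, brush jar and white tins were left alone, and the job was handed in at about 29 s of the 120 s allowed.

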